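# Drip tray under the draining rack

### The job

Push the white drip tray lengthwise under the low draining rack until it sticks out by the same amount at both ends. Keep it flat on the bench the whole way, neither lifted nor tipped, leave the flask on the rack and the other glassware where they are, and finish clear of everything.

Things in the scene. Friction and masses are not known exactly. Their poses are not given: they have to be found in the camera images.
- tray: Loose open-topped white plastic drip tray, 136 long (its x) x 80 wide (its y) x 18 mm high, walls and floor 4 mm thick, about 0.2 kg, lying on the black bench. Origin: centre of its underside. Both ends are alike. It starts wholly outside the rack, on the rack's -x side, askew and out of line with it.
- rack: Low metal bridge screwed to the bench. Origin: on the bench under mid-deck; x along the tunnel, z up. Deck 76 (x) x 122 (y) mm, 24 to 32 mm above the bench, on two side rails 14 mm thick centred at y = +-54 mm: tunnel 94 wide, 24 high, open at both x ends. Outside each rail a foot strip, 4 mm high, to y = +-78 mm. With the tray in place, 30 mm of it shows at each end.
- flask: Loose stoppered conical glass flask, 48 mm across its base, 82 mm high, standing on the rack's deck (its foot 32 mm above the bench). Origin: centre of its underside. Must not be disturbed.
- bottle: Loose amber reagent bottle, 66 mm across, 140 mm high, standing on the bench beyond the work. Origin: centre of its underside. Must not be disturbed.
- jar: Loose small clear jar, 48 mm across, 60 mm high, on the bench to the robot's left. Origin: centre of its underside. Must not be disturbed.
- dish: Loose white ceramic bowl, 90 mm across the rim, 40 mm high, on the bench at the far left. Origin: centre of its underside. Must not be disturbed.
Mind the look-alikes: they are no part of the job. What is meant by the flask is not pink or purple, and is the larger of those in its own colour.

How it is judged (in metres and radians):
At the end, for the whole second after the job is handed in: The tray lies flat and still on the bench, lengthwise under the rack, its middle within 10 mm of the rack's middle along the tunnel (so each end sticks out 20 to 40 mm); the flask still stands on the rack within 10 mm of where it was, and bottle, jar and bowl within 15 mm of where they were (x of tray in the frame of rack between -0.01 and 0.01 m and y of tray in the frame of rack between -0.012 and 0.012 m and angle between the x axis of tray and the x axis of rack, either way round below 0.25 rad and height (world z) of tray below 0.003 m and angle between tray's own z axis and vertical below 0.04 rad and linear speed of tray below 0.01 m/s and distance of flask from where it was at the start of the episode below 0.01 m and angle between flask's own z axis and vertical below 0.1 rad and distance of each of bottle, jar, dish from where it was at the start of the episode below 0.015 m); the robot touches nothing.
It fails at once if the tray is lifted off the bench (height (world z) of tray above 0.008 m).
It fails at once if the tray is tipped by more than about 6 degrees (angle between tray's own z axis and vertical above 0.1 rad).
It fails at once if the flask on the rack is moved more than 10 mm or tipped (distance of flask from where it was at the start of the episode above 0.01 m or angle between flask's own z axis and vertical above 0.2 rad).
It fails at once if the bottle, jar or bowl is moved more than 15 mm (distance of any of bottle, jar, dish from where it was at the start of the episode above 0.015 m).
It also fails if it takes over 72 s, if anything falls off the work surface, if the arm or the gripper's body presses on something with over 40 N, if the wrist force passes 120 N, or if a joint passes its speed limit or range.

### The arm

A 6-joint arm with a two-finger parallel gripper is mounted at the origin on the work surface. World frame = base frame: x ahead of the robot, y to its left, z up, the work surface at z = 0. Lengths are in m, angles in degrees, forces in N, time in s.
With the tool pointing down it reaches from about 0.3 to 0.75 m from the base axis. Payload 8.5 kg.
Tool frame: the origin (TCP) lies on the centre line of the jaws, within the pads' length; the fingertips stand 25 mm ahead of it and the grasp point (between the pads) lies 6 mm ahead of it; z points along the fingers, y is the line along which they close (so a half turn about z gives the same grasp; the last joint's range is limited). The gripper opens to 85 mm and grips with 20 to 120 N. Pads are 22 mm wide; open, the fingers measure 114 mm over their backs; the gripper's body (76 mm by 85 mm) begins 54 mm behind the grasp point. The pads swing forward as they close: fully open they stand 13 mm farther back than shut.
Start: joints at [-12.336, 21.807, 74.336, -0, 83.858, -12.336], TCP at [0.55, 0, 0.256] pointing down, gripper open.
Joint ranges: [-178.18, 178.18], [-50.72, 133.34], [12.68, 142.11], [-81.47, 261.47], [9.98, 163.14], [-165.26, 165.26]. Speed limits (degrees/s): [136.94, 136.94, 180, 180, 180, 180].

### API

Orientations are given as a 3x3 rotation matrix whose columns are the frame's x, y, z axes.
In Python, from rig import telemetry, optics, env gives the robot as it stands.
- The arm moves only by the tool send_rows, never from a script. Its argument "deltas" is a list that holds one entry, the list of rows, each a list of 7 numbers: the shift along the tool's x, y, z in m, then the turn, a rotation vector about the tool's x, y, z in rad, then the opening, from -1 (shut) to 1 (fully open), so that 0 is half open. In form: [[[x, y, z, ax, ay, az, grip], ...]]. A call has 1 to 12 rows; each row shifts and turns the commanded pose from where the row before left it, along the tool's axes as they then stand; what a row does not reach is not made up. A row lasts 1/8 s, in which the tool goes at most 62.5 mm and 10.7 degrees, less where a joint would pass 70% of its speed; a pose out of reach is approached as far as the arm can. A call is refused whole if a number of a shift passes 0.0625 or a number of a turn 0.188, either way. A call with a gripper value outside its range is refused whole. The fingers move at their own pace and stop on an object; "squeeze" is the grip in N (left out, the last holds). Time passes only in rows, so rows that do not move let the fingers close. It gives the time, the measured TCP pose, the force, the opening and the grip force at its end, in the units of the state.
- telemetry.observe(): the state, without advancing time (a new reading comes with each control period).
- optics.get_image(name): name is "scene" or "side" or "wrist"; returns a dict with "image" (420x560x3 uint8, red, green, blue), "range_z" (420x560 float32, m along the optical axis (not along the pixel's ray), 0 where there is no reading), "K" (3x3 intrinsics, pixels), "k1" (the pictures are not rectified: a ray, as slopes to the right and down, at radius r is drawn at 1 + k1 r^2 times it, then the intrinsics apply), "rvec" (rotation vector, rad) and "tvec" (3), from world to camera coordinates, as OpenCV has them; the wrist camera has in their place "hand_eye" (4x4, takes a point from camera to tool coordinates, whose origin is the TCP and whose axes are the flange's). Camera axes: x right, y down, z forward; pixel columns grow to the right and rows downward; lengths in m; the calibration is good to about 2 mm. A picture is of the moment at which its call begins: read the wrist's pose just before it.
- env.close_job(): hands the job in; it is judged then, once.
The state is a dict: "time_s": time; "q": joint angles; "qvel": joint speeds; "joint_efforts": joint torques, N m; "position": TCP position; "tool_rot": TCP orientation; "ft_force": force on the tool from outside, world axes, zero at the start; "wrist_torque": the same for the moment, N m; "grip_width": finger opening in m; "gripper_force": force on a finger pad.
Only numpy, scipy, OpenCV 4.12 (cv2) and the standard library are available. Lean on these libraries where they do the work, as an engineer would, in place of code of your own. Each camera call takes 0.05 s, during which the arm holds its last target. There are 200 camera calls.

## Working session

There is one attempt and no reset: what is moved stays moved. The work goes in short steps, Python scripts to look and compute and a tool call to move; the robot and the scene stay as the last step left them, time stands still between calls to the robot, and variables do not carry over. Pictures are saved under pics/ and viewed, at most 10 in all, crops included, and the job is handed in when it is done.

Besides the shell and the picture viewer there is one more tool, called as name(argument=value, ...), one argument or row to a line, values as JSON. send_rows: Moves the arm, as the interface text tells. Its arguments: {"type":"object","properties":{"deltas":{"type":"array"},"squeeze":{"type":"number"}},"required":["deltas"]}

```bash
mkdir -p pics
cat > h.py <<'E'
import numpy as np,cv2
from rig import telemetry,optics,env
def grab(n):
    s=telemetry.observe();d=optics.get_image(n)
    if 'rvec' in d:
        R=cv2.Rodrigues(np.array(d['rvec'],float))[0];t=np.array(d['tvec'],float).ravel()
        d['Rcw']=R.T;d['c']=-R.T@t
    else:
        H=np.array(d['hand_eye']);T=np.eye(4);T[:3,:3]=s['tool_rot'];T[:3,3]=s['position'];W=T@H
        d['Rcw']=W[:3,:3];d['c']=W[:3,3]
    return d
def rays(d,uv):
    K=np.array(d['K']);uv=np.atleast_2d(np.array(uv,float))
    x=(uv-[K[0,2],K[1,2]])/[K[0,0],K[1,1]];u=x.copy()
    for _ in range(10): u=x/(1+d['k1']*(u**2).sum(1,keepdims=True))
    return np.c_[u,np.ones(len(u))]
def onplane(d,uv,z):
    r=rays(d,uv)@d['Rcw'].T
    return d['c']+r*((z-d['c'][2])/r[:,2])[:,None]
def cloud(d):
    h,w=d['range_z'].shape;v,u=np.mgrid[:h,:w]
    r=rays(d,np.c_[u.ravel(),v.ravel()])*d['range_z'].reshape(-1,1)
    P=r@d['Rcw'].T+d['c'];P[d['range_z'].ravel()==0]=np.nan
    return P.reshape(h,w,3)
def save(d,n): cv2.imwrite('pics/'+n,cv2.cvtColor(d['image'],cv2.COLOR_RGB2BGR))
E
python3 - <<'E'
from h import *
import pickle
for n in ('scene','side','wrist'):
    d=grab(n);save(d,n+'0.png');pickle.dump(d,open(n+'0.pkl','wb'));print(n,d['c'],d['Rcw'][:,2])
a=cv2.imread('pics/scene0.png')
s=telemetry.observe();print(s['time_s'],s['tool_rot'],s['ft_force'],s['grip_width'])
E
```

```text
scene [ 1.11983456 -0.19757621  0.62480785] [-0.62765203  0.36886323 -0.68556024]
side [0.4311713  0.56125267 0.61036614] [ 0.25261997 -0.59225912 -0.7651224 ]
wrist [0.54986508 0.07505542 0.37306044] [-3.16139136e-04 -2.96156727e-01 -9.55139305e-01]
0.15 [[-4.86914681e-06  9.99999379e-01 -1.11400381e-03]
 [ 9.99999975e-01  5.11969904e-06  2.24908721e-04]
 [ 2.24914285e-04 -1.11400269e-03 -9.99999354e-01]] [-0.49982193  0.06930101  0.06964533] 0.08574950375157847
```

View pics/scene0.png

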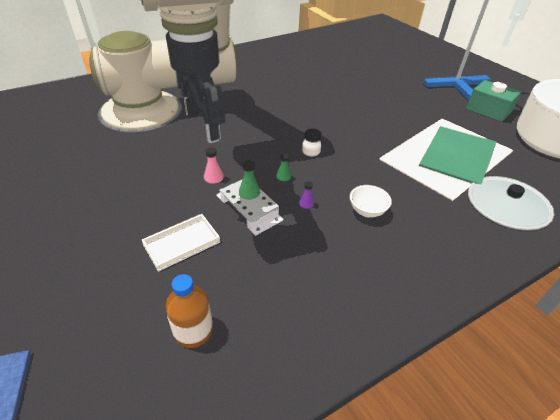

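View pics/side0.png

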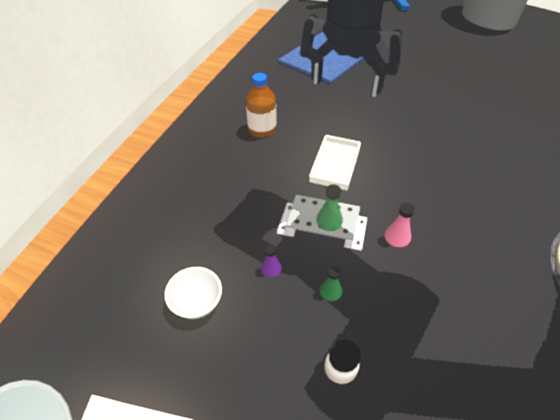

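Scene view: the tray is at (181,241). The rack is at (250,205), with the large green flask standing on it at (249,180). Look-alikes are the small green flask at (284,168), the pink one at (213,166) and the purple one at (307,194). The dish at (370,202) is a look-alike for the tray. In the side view the tray is at (336,162), the rack at (322,218) and its flask at (332,208). I choose the tray at (181,241) and the rack under the large green flask.

```bash
cat > m.py <<'E'
from h import *
def meas(d,v=True,zoff=0):
    P=cloud(d);I=d['image'].astype(int);X,Y,Z=P[...,0],P[...,1],P[...,2]
    return P,I
def rect(pts):
    return cv2.minAreaRect(pts[:,:2].astype(np.float32)*1000)
E
python3 - <<'E'
from m import *
import pickle
seeds={'scene':dict(tray=(181,241),floor=None),'side':dict(tray=(336,162))}
for n in ('scene','side'):
    d=pickle.load(open(n+'0.pkl','rb'));P,I=meas(d)
    V=I.max(2);S=I.max(2)-I.min(2)
    # tray
    m=((V>110)&(S<60)&(abs(P[...,2])<.06)).astype(np.uint8)
    k,L,st,c=cv2.connectedComponentsWithStats(m)
    for i in range(1,k):
        if st[i,4]<60: continue
        p=P[L==i];r=rect(p)
        if not(0.2<p[:,0].mean()<.95 and abs(p[:,1].mean())<.4):continue
        print(n,i,c[i].round(),st[i,4],'z pct',np.nanpercentile(p[:,2],[5,50,95]).round(4),'rect',np.round(r[0],1),np.round(r[1],1),round(r[2],1))
    for name,(u,v) in (dict(flask=(249,190),sg=(284,173),pink=(213,175),pur=(307,200),bot=(190,310),jar=(312,150)) if n=='scene' else dict(flask=(330,215),sg=(331,290),pink=(398,232),pur=(271,263),bot=(262,118),jar=(342,372))).items():
        print(n,name,P[v,u].round(3))
    b=(V<40);q=P[b&(abs(P[...,2])<.03)];print('bench z',np.nanmedian(q[:,2]))
c=[]
d=cv2.imread('pics/scene0.png')[125:285,130:340];c.append(cv2.resize(d,None,fx=2.6,fy=2.6))
cv2.imwrite('pics/crop0.png',c[0])
E
```

```text
scene 119 [311. 148.] 260 z pct [0.0015 0.0238 0.0411] rect [415.1 329.8] [83.7 44. ] 1.4
scene 142 [252. 207.] 1615 z pct [0.0016 0.0301 0.0347] rect [532.5  97.4] [174.8  99.4] 7.2
scene 147 [370. 200.] 1090 z pct [-0.0007  0.0225  0.039 ] rect [664.3 333.9] [ 97.4 142.5] 34.2
scene 156 [180. 241.] 2487 z pct [0.0009 0.0041 0.0174] rect [560.1 -80.3] [103.3 145.1] 3.9
scene 166 [193. 332.] 574 z pct [0.0189 0.0392 0.0576] rect [ 769.  -147.9] [81.5 46.1] 52.7
scene flask [0.546 0.088 0.056]
scene sg [0.497 0.208 0.021]
scene pink [0.423 0.054 0.022]
scene pur [0.605 0.204 0.021]
scene bot [ 0.786 -0.137  0.098]
scene jar [0.453 0.321 0.022]
bench z nan
side 54 [262. 122.] 470 z pct [0.0164 0.0379 0.058 ] rect [ 780. -162.] [ 73.8 134.5] 22.7
side 60 [335. 161.] 2065 z pct [-0.0008  0.0042  0.0177] rect [574.4 -94.9] [ 89.1 167.2] 3.9
side 69 [324. 221.] 2626 z pct [0.0003 0.0311 0.0423] rect [546.1  73.2] [161.5 110.2] 7.2
side 98 [193. 292.] 2446 z pct [-0.      0.0187  0.04  ] rect [696.8 307.6] [ 98.4 119.5] 32.5
side 123 [340. 373.] 460 z pct [0.     0.0272 0.0456] rect [432.1 338.8] [51.9 40.6] 5.1
side flask [0.527 0.11  0.064]
side sg [0.485 0.226 0.024]
side pink [0.409 0.079 0.033]
side pur [0.592 0.219 0.032]
side bot [ 0.748 -0.104  0.057]
side jar [0.429 0.355 0.045]
bench z nan
  return np.nanmean(a, axis, out=out, keepdims=keepdims)
```

View pics/crop0.png

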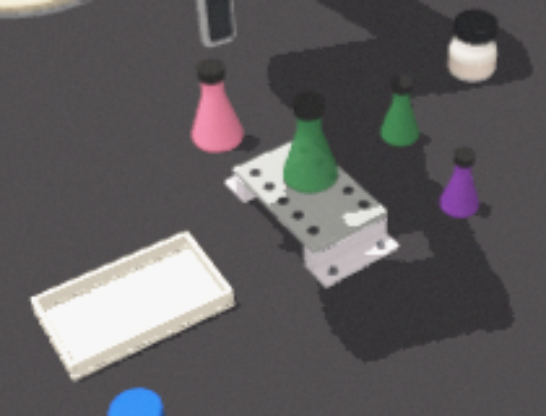

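View pics/wrist0.png

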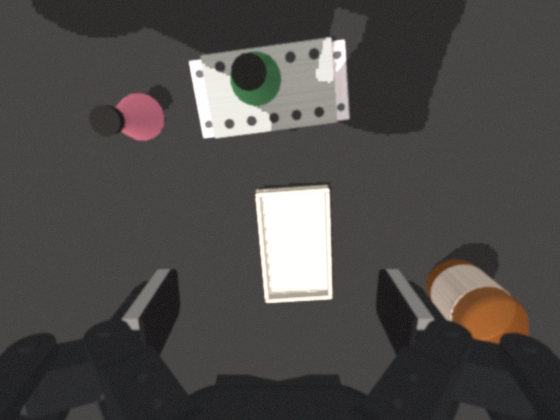

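Crop: confirms the open white tray at crop (133,303). The rack at crop (315,200) carries the larger green flask; the smaller green one at (400,112) stands on the bench. Wrist view: tray (295,245), rack (270,88), pink flask (140,117), bottle (480,300). Next I'll fit poses by silhouette in all three views.

```bash
cat > fit.py <<'E'
from m import *
from scipy.optimize import minimize
def box(x0,x1,y0,y1,z0,z1): return np.array([[x,y,z] for x in(x0,x1) for y in(y0,y1) for z in(z0,z1)])
TRAY=[box(-.068,.068,-.04,.04,0,.018)]
RACK=[box(-.038,.038,-.061,.061,.024,.032)]+[box(-.038,.038,s*.054-.007,s*.054+.007,0,.032) for s in(-1,1)]+[box(-.038,.038,min(s*.061,s*.078),max(s*.061,s*.078),0,.004) for s in(-1,1)]
def proj(d,P):
    c=(P-d['c'])@d['Rcw'];x=c[:,:2]/c[:,2:];x=x*(1+d['k1']*(x**2).sum(1,keepdims=True));K=np.array(d['K'])
    return x*[K[0,0],K[1,1]]+[K[0,2],K[1,2]]
def sil(d,bx,p):
    c,s=np.cos(p[2]),np.sin(p[2]);R=np.array([[c,-s,0],[s,c,0],[0,0,1]]);M=np.zeros((420,560),np.uint8)
    for b in bx:
        h=cv2.convexHull((proj(d,b@R.T+[p[0],p[1],0])*16-0).round().astype(np.int32))
        cv2.fillConvexPoly(M,h,255,cv2.LINE_AA,4)
    return M/255.
def mask(d,p,rack):
    I=d['image'].astype(int);V=I.max(2);S=V-I.min(2)
    m=((V>(80))&(S<60)).astype(np.uint8)
    near=cv2.dilate((sil(d,[box(-.09,.09,-.1,.1,0,.03)],p)>.5).astype(np.uint8),np.ones((5,5)))
    m=cv2.morphologyEx(m*near,cv2.MORPH_CLOSE,np.ones((7,7))) if rack else m*near
    k,L,st,c=cv2.connectedComponentsWithStats(m)
    m=(L==1+np.argmax(st[1:,4]))*1.
    w=np.ones(m.shape)
    if rack:
        g=((I[...,1]-I[...,0]>15)&near.astype(bool)).astype(np.uint8)
        w=1.-cv2.dilate(g,np.ones((9,9)));
        P=np.array([[p[0],p[1],z] for z in (.1,)])
        P=cloud(d);w[cv2.dilate((P[...,2]>.045).astype(np.uint8),np.ones((7,7)))>0]=0
    return m,w
def fit(ds,bx,p0,rack=False):
    mw=[mask(d,p0,rack) for d in ds]
    def cost(q):
        p=np.array(q)*[.01,.01,.1]+p0
        return sum((abs(sil(d,bx,p)-m)*w).sum()/(m*w).sum() for d,(m,w) in zip(ds,mw))
    r=minimize(cost,[0,0,0],method='Nelder-Mead',options=dict(initial_simplex=[[0,0,0],[1.5,0,0],[0,1.5,0],[0,0,1.5]],xatol=.005,fatol=1e-5,maxiter=300))
    return r.x*[.01,.01,.1]+p0,r.fun/len(ds)
E
python3 - <<'E'
from fit import *
import pickle
D=[pickle.load(open(n+'0.pkl','rb')) for n in('scene','side','wrist')]
pi=np.pi
for nm,bx,p0,r in(('tray',TRAY,[.563,-.085,pi/2+.06],False),('rack',RACK,[.535,.085,pi/2+.12],True)):
    for ds in([D[0]],[D[1]],[D[2]],D):
        p,c=fit(ds,bx,np.array(p0),r);print(nm,p[:2].round(4),np.degrees(p[2]).round(2),round(c,3))
W=D[2];P=cloud(W)
for nm,lo,hi,p in(('rim',.012,.022,[.563,-.085]),('deck',.026,.036,[.535,.085])):
    s=(P[...,2]>lo)&(P[...,2]<hi)&(np.hypot(P[...,0]-p[0],P[...,1]-p[1])<.11);q=P[s]
    print(nm,np.median(q[:,2]),rect(q))
# flask axis etc from depth: all blobs above 4cm in wrist, scene
for d,n in zip(D,'scene side wrist'.split()):
    P=cloud(d)
    for nm,xy,z in(('flask',(.53,.095),(.09,.125)),('pink',(.41,.06),(.045,.09)),('sg',(.49,.215),(.04,.09)),('pur',(.6,.21),(.04,.09)),('bot',(.77,-.12),(.1,.15))):
        s=(P[...,2]>z[0])&(P[...,2]<z[1])&(np.hypot(P[...,0]-xy[0],P[...,1]-xy[1])<.05);q=P[s]
        if len(q)>5: print(n,nm,len(q),q.mean(0).round(3),'top',np.percentile(q[:,2],95).round(3))
E
```

```text
tray [ 0.5683 -0.0918] 94.29 0.667
tray [ 0.5446 -0.0693] 21.9 0.69
tray [ 0.5696 -0.0828] 94.34 0.035
tray [ 0.569  -0.0831] 93.98 0.479
rack [0.5487 0.0282] 97.34 0.475
rack [0.5433 0.0877] 96.52 0.631
rack [0.5421 0.0874] 97.57 0.032
rack [0.5419 0.0873] 97.31 0.443
rim 0.016998124157784178 ((569.7988891601562, -82.82029724121094), (80.19446563720703, 136.6376495361328), 4.092905521392822)
deck 0.03171715179021789 ((542.3595581054688, 87.73528289794922), (122.18697357177734, 76.07474517822266), 7.22185754776001)
scene flask 150 [0.532 0.095 0.107] top 0.114
scene pink 165 [0.411 0.06  0.069] top 0.082
scene sg 82 [0.489 0.213 0.055] top 0.063
scene pur 76 [0.598 0.209 0.054] top 0.06
scene bot 881 [ 0.771 -0.137  0.121] top 0.14
side flask 252 [0.529 0.101 0.109] top 0.115
side pink 309 [0.407 0.067 0.071] top 0.083
side sg 160 [0.487 0.218 0.058] top 0.064
side pur 134 [0.596 0.213 0.056] top 0.061
side bot 411 [ 0.761 -0.126  0.12 ] top 0.14
wrist flask 1073 [0.529 0.097 0.114] top 0.115
wrist pink 1176 [0.408 0.062 0.074] top 0.083
wrist bot 948 [ 0.757 -0.121  0.106] top 0.113
```

The wrist-view fits match the stated sizes within 1 mm, and the heights of 17 and 32 mm check out:
- Rack: (0.542, 0.0875), yaw 97.3°.
- Tray: (0.570, -0.083), yaw 94.2°.

The plan is to push the tail wall with two fingers about 40 mm apart, with the tool leaning back 15° to clear the flask.

send_rows(
  deltas=[
    [[-0.05,0.007,0.03,0,0,0,-0.06],[-0.05,0.007,0.04,0,0,0,-0.06],[-0.05,0.007,0.04,0,0,0,-0.06],[-0.05,0.007,0.04,0,0,0,-0.06],[0,0,0,0,0,-0.0733,-0.06],[0,0,0,0,0.131,0,-0.06],[0,0,0,0,0.131,0,-0.06],[0,0,0,0,0,0,-0.06],[0,0,0,0,0,0,-0.06],[0,0,0,0,0,0,-0.06]],
  ],
)

```text
time_s: 1.4
position: [0.5774, -0.1948, 0.1101]
tool_rot: [[-0.072, 0.997, -0.019], [0.964, 0.074, 0.257], [0.258, -0.0, -0.966]]
ft_force: [-0.4, -0.1, -1.4]
grip_width: 0.0401
gripper_force: 0.0
```

Run:
```python
from fit import *
import pickle
D={n:grab(n) for n in('scene','side','wrist')}
for n in D: save(D[n],n+'1.png')
s=telemetry.observe();print(s['position'],s['tool_rot'],s['grip_width'],s['time_s'])
T=np.array(s['tool_rot']);p=np.array(s['position'])
for n in D:
    d=D[n];P=cloud(d)
    # rim/deck rects in each view from top-surface points, independent heights
    for nm,lo,hi,c in(('rim',.013,.021,[.5697,-.0828]),('deck',.028,.036,[.5421,.0875])):
        q=P[(P[...,2]>lo)&(P[...,2]<hi)&(np.hypot(P[...,0]-c[0],P[...,1]-c[1])<.09)]
        if len(q)>30: r=rect(q);print(n,nm,len(q),np.round(r[0],1),np.round(r[1],1),round(r[2],2))
    L=(P-p)@T;L=L[(abs(L[...,0])<.03)&(abs(L[...,1])<.06)&(L[...,2]>-.05)&(L[...,2]<.045)]
    for sg in(-1,1):
        q=L[L[:,1]*sg>0]
        if len(q)>20: print(n,'finger',sg,len(q),np.percentile(q,[2,50,98],axis=0).round(4).tolist())
    b=P[(d['image'][...,2].astype(int)-d['image'][...,0]>40)&(P[...,0]>.3)&(P[...,0]<.8)&(P[...,1]<-.2)&(P[...,2]<.05)]
    if len(b)>50: print(n,'cloth',np.percentile(b,[2,98],axis=0).round(3).tolist())
```

```text
[ 0.57742025 -0.19503063  0.11008897] [[-7.15284645e-02  9.97257806e-01 -1.89880870e-02]
 [ 9.63418001e-01  7.40057532e-02  2.57582808e-01]
 [ 2.58281694e-01  1.31037955e-04 -9.66069640e-01]] 0.03996034249082684 1.55
scene rim 474 [570.1 -83.2] [ 83.3 137.5] 3.36
scene deck 1006 [542.6  87.7] [123.9  77.3] 6.84
scene finger -1 49 [[-0.0045, -0.0304, -0.0461], [0.0094, -0.0216, 0.0045], [0.0166, -0.0162, 0.0208]]
scene finger 1 356 [[-0.0112, 0.0165, -0.0491], [0.004, 0.0324, -0.0287], [0.0156, 0.0584, 0.0217]]
scene cloth [[0.665, -0.417, 0.009], [0.763, -0.38, 0.014]]
side rim 360 [570.9 -81.5] [ 79.4 136.7] 3.97
side deck 1609 [544.2  88.4] [121.   78.5] 6.95
side finger -1 361 [[-0.0107, -0.0538, -0.0494], [0.0108, -0.0273, -0.0281], [0.0186, -0.0138, 0.0181]]
side finger 1 366 [[-0.0082, 0.0148, -0.0491], [0.0106, 0.03, -0.0266], [0.0181, 0.0557, 0.0185]]
side cloth [[0.571, -0.951, 0.002], [0.797, -0.381, 0.021]]
wrist rim 3287 [569.9 -87.9] [ 80.2 126.7] 3.92
wrist finger -1 13211 [[-0.0106, -0.0558, -0.0496], [0.0095, -0.0405, -0.033], [0.0165, -0.0114, 0.0136]]
wrist finger 1 13261 [[-0.0105, 0.0118, -0.0496], [0.0096, 0.0405, -0.033], [0.0165, 0.0559, 0.0136]]
```

View pics/side1.png

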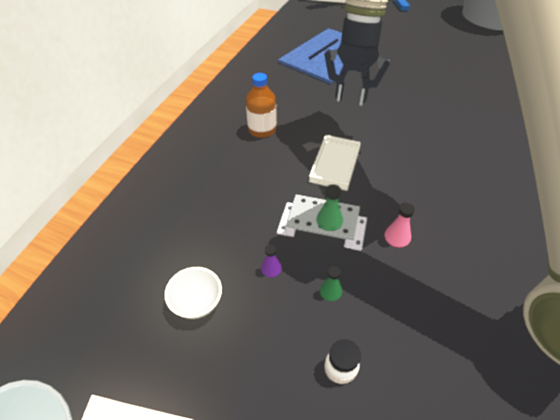

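The tray and rack poses agree across all three views within 2 mm. Side view: the hand is behind the tray's tail at (350,95), well clear of the bottle at (262,110). I'll descend and re-measure.

send_rows(
  deltas=[
    [[-0.007,0,0.026,0,0,0,-0.06],[-0.007,0,0.026,0,0,0,-0.06],[-0.007,0,0.026,0,0,0,-0.06],[0,0,0,0,0,0,-0.06],[0,0,0,0,0,0,-0.06]],
  ],
)

```text
time_s: 2.17
position: [0.5779, -0.1958, 0.0302]
tool_rot: [[-0.071, 0.997, -0.018], [0.964, 0.073, 0.257], [0.258, 0.001, -0.966]]
ft_force: [-0.3, -0.5, -0.2]
grip_width: 0.0403
gripper_force: 0.0
```

```bash
cat > plan.py <<'E'
from h import *
from scipy.spatial.transform import Rotation as Ro
def plan(a_end,n,lat_end=0,ang_end=0,tilt=15,z=.029,rack=(.5425,.0877,97.2),a_lead=0):
    """rows for TCP to rack-frame (a_end,lat_end), straight line from the measured pose"""
    s=telemetry.observe();p=np.array(s['position']);T=np.array(s['tool_rot'])
    c,q=np.cos(np.radians(rack[2])),np.sin(np.radians(rack[2]))
    ex=np.array([c,q,0]);ey=np.array([-q,c,0]);d=p-[rack[0],rack[1],0]
    print('t',s['time_s'],'TCP rack',(d@ex).round(4),(d@ey).round(4),'z',p[2].round(4),'yaw rel',(np.degrees(np.arctan2(T[1,0],T[0,0]))-rack[2]).round(2),'F',np.round(s['ft_force'],1))
    y=np.radians(rack[2]+ang_end);t=np.radians(tilt)
    f=np.array([np.cos(y),np.sin(y),0]);X=f*np.cos(t)+np.array([0,0,np.sin(t)]);Z=f*np.sin(t)-np.array([0,0,np.cos(t)])
    T2=np.c_[X,np.cross(Z,X),Z];g=np.array([rack[0],rack[1],z])+a_end*ex+lat_end*ey
    rv=Ro.from_matrix(T.T@T2).as_rotvec()/n;Tk=T.copy()
    for k in range(n):
        dl=Tk.T@(g-p)/n;Tk=Tk@Ro.from_rotvec(rv).as_matrix()
        if k in(0,n-1):print('row',k,dl.round(4),rv.round(4))
E
python3 - <<'E'
from plan import *
plan(-.257,4,-.0013,-3.2)
plan(-.18,10,0,0)
E
```

```text
t 2.175 TCP rack -0.2857 0.0004 z 0.0302 yaw rel -2.97 F [-0.3 -0.5 -0.2]
row 0 [0.0069 0.0001 0.0021] [0.0001 0.0002 0.001 ]
row 3 [0.0069 0.     0.0022] [0.0001 0.0002 0.001 ]
t 2.175 TCP rack -0.2857 0.0004 z 0.0302 yaw rel -2.97 F [-0.3 -0.5 -0.2]
row 0 [ 0.0102 -0.0005  0.0028] [ 0.0015  0.0001 -0.005 ]
row 9 [ 0.0102 -0.      0.0029] [ 0.0015  0.0001 -0.005 ]
```

send_rows(
  deltas=[
    [[0.007,0.0004,0.0019,0,0,0,-0.06],[0.007,0.0004,0.0019,0,0,0,-0.06],[0.007,0.0004,0.0019,0,0,0,-0.06],[0.005,0,0.0013,0,0,0,-0.06],[0.005,0,0.0013,0,0,0,-0.06],[0.006,-0.0003,0.0016,0.0017,0,-0.0063,-0.06],[0.006,-0.0003,0.0016,0.0017,0,-0.0063,-0.06],[0.006,-0.0002,0.0016,0.0017,0,-0.0063,-0.06],[0.006,-0.0002,0.0016,0.0017,0,-0.0063,-0.06],[0.006,-0.0002,0.0016,0.0017,0,-0.0063,-0.06],[0.006,0,0.0016,0.0017,0,-0.0063,-0.06],[0,0,0,0,0,0,-0.06]],
  ],
)

```text
time_s: 3.68
position: [0.5715, -0.1258, 0.0291]
tool_rot: [[-0.109, 0.994, -0.03], [0.96, 0.113, 0.258], [0.26, -0.001, -0.966]]
ft_force: [-0.5, 0.5, -0.3]
grip_width: 0.0404
gripper_force: 0.0
```

```bash
cat > look.py <<'E'
from fit import *
import sys
k=sys.argv[1]
rk=np.array([.5425,.0877]);a=np.radians(97.2);ex=np.array([np.cos(a),np.sin(a)]);ey=np.array([-ex[1],ex[0]])
for n in('scene','side'):
    d=grab(n);save(d,n+k+'.png');P=cloud(d)
    r=np.c_[(P.reshape(-1,3)[:,:2]-rk)@ex,(P.reshape(-1,3)[:,:2]-rk)@ey,P.reshape(-1,3)[:,2]]
    I=d['image'].reshape(-1,3).astype(int)
    q=r[(r[:,2]>.012)&(r[:,2]<.021)&(I.min(1)>90)&(abs(r[:,1])<.05)&(r[:,0]>-.26)&(r[:,0]<.1)]
    for nm,b in(('out -x',q[q[:,0]<-.043]),('out +x',q[q[:,0]>.043])):
        if len(b)>15:R=rect(b);print(n,nm,len(b),'along',np.percentile(b[:,0],[1,99]).round(4),'lat',np.percentile(b[:,1],[1,99]).round(4),'rect',np.round(R[0],1),np.round(R[1],1),round(R[2],2))
    f=P[(P[...,2]>.095)&(P[...,2]<.125)&(np.hypot(P[...,0]-.53,P[...,1]-.098)<.03)];print(n,'flask top',f.mean(0).round(4))
E
python3 look.py 2; python3 -c "
from plan import *
plan(-.13,8)"
```

```text
scene out -x 465 along [-0.2119 -0.0638] lat [-0.0435  0.0376] rect [-143.2   -3.3] [ 83.9 160.4] 88.33
scene flask top [0.5321 0.0952 0.1094]
side out -x 392 along [-0.2042 -0.0622] lat [-0.0434  0.0358] rect [-135.4   -3.6] [ 79.9 147.1] 89.69
side flask top [0.529  0.1003 0.1106]
t 3.775 TCP rack -0.2159 -0.002 z 0.0291 yaw rel -0.75 F [-0.3 -0.2 -1.2]
row 0 [ 0.0104 -0.0004  0.0028] [ 0.0004 -0.0001 -0.0016]
row 7 [ 0.0104 -0.0003  0.0028] [ 0.0004 -0.0001 -0.0016]
```

View pics/side2.png

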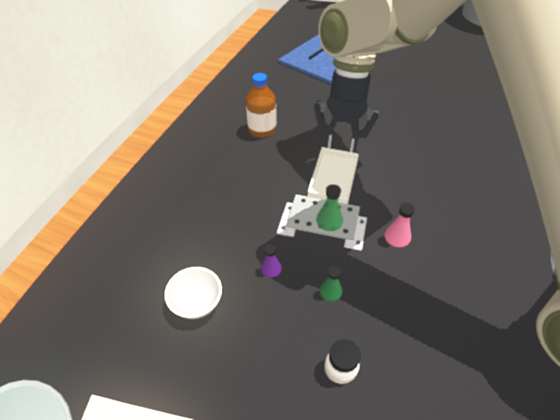

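Side view: both fingers are on the tail wall near (345,145), and the tray's front is about 25 mm short of the rack at (325,200). The flask is unmoved. I'll continue with a slight left correction.

send_rows(
  deltas=[
    [[0.0068,-0.0004,0.0018,0.0006,0,-0.0022,-0.06],[0.0068,-0.0004,0.0018,0.0006,0,-0.0022,-0.06],[0.0068,-0.0004,0.0018,0.0006,0,-0.0022,-0.06],[0.0068,-0.0004,0.0018,0.0006,0,-0.0022,-0.06],[0.0068,-0.0004,0.0018,0.0006,0,-0.0022,-0.06],[0.0068,-0.0004,0.0018,0.0006,0,-0.0022,-0.06],[0.0068,-0.0004,0.0018,0.0006,0,-0.0022,-0.06],[0.0068,-0.0003,0.0018,0,0,0,-0.06],[0.0068,-0.0003,0.0018,0,0,0,-0.06],[0,0,0,0,0,0,-0.06]],
  ],
)

```text
time_s: 5.03
position: [0.5605, -0.0635, 0.0295]
tool_rot: [[-0.124, 0.992, -0.034], [0.958, 0.129, 0.257], [0.259, -0.0, -0.966]]
ft_force: [-0.3, -0.9, -0.5]
grip_width: 0.04
gripper_force: 0.0
```

```bash
python3 look.py 3; python3 -c "
from plan import *
plan(-.0853,8)"
```

```text
scene out -x 240 along [-0.158  -0.0439] lat [-0.0389  0.0419] rect [-102.3    1.5] [ 83.4 117.4] 89.94
scene flask top [0.5322 0.0949 0.1091]
side out -x 258 along [-0.1425 -0.0521] lat [-0.0386  0.0394] rect [-96.6   0.4] [92.8 78.8] 0.22
side flask top [0.529  0.1002 0.1106]
t 5.125 TCP rack -0.1528 0.001 z 0.0295 yaw rel 0.16 F [ 0.6 -0.3  0.8]
row 0 [0.0081 0.0001 0.0022] [-0.0001 -0.      0.0003]
row 7 [0.0081 0.0001 0.0022] [-0.0001 -0.      0.0003]
```

send_rows(
  deltas=[
    [[0.0075,0.0001,0.002,0,0,0,-0.06],[0.0075,0.0001,0.002,0,0,0,-0.06],[0.0075,0.0001,0.002,0,0,0,-0.06],[0.0075,0.0001,0.002,0,0,0,-0.06],[0.0075,0.0001,0.002,0,0,0,-0.06],[0.0075,0.0001,0.002,0,0,0,-0.06],[0.0075,0.0001,0.002,0,0,0,-0.06],[0.0075,0.0001,0.002,0,0,0,-0.06],[0,0,0,0,0,0,-0.06],[0,0,0,0,0,0,-0.06]],
  ],
)

```text
time_s: 6.38
position: [0.5534, -0.0023, 0.0295]
tool_rot: [[-0.124, 0.992, -0.033], [0.958, 0.128, 0.257], [0.259, -0.0, -0.966]]
ft_force: [0.4, 0.3, -0.1]
grip_width: 0.0403
gripper_force: 0.0
```

```bash
python3 look.py 4; python3 -c "
from plan import *
plan(-.0845,2)"
```

```text
scene out -x 75 along [-0.0982 -0.0442] lat [-0.0389  0.0413] rect [-71.4   1.2] [80.6 54.2] 89.79
scene out +x 82 along [0.0497 0.0626] lat [-0.0384  0.041 ] rect [57.9  1.9] [81.4 13.7] 86.41
scene flask top [0.5318 0.0952 0.1093]
side out -x 130 along [-0.0818 -0.0522] lat [-0.039  0.039] rect [-67.6  -0.3] [31.6 78.6] 1.21
side out +x 182 along [0.0446 0.0636] lat [-0.0384  0.0409] rect [54.2  1. ] [19.6 80.2] 0.35
side flask top [0.529  0.1002 0.1106]
t 6.475 TCP rack -0.0909 0.0004 z 0.0294 yaw rel 0.14 F [ 1.1 -0.2 -0.3]
row 0 [0.003  0.0002 0.001 ] [-0.0004 -0.0002  0.0012]
row 1 [0.003  0.0002 0.001 ] [-0.0004 -0.0002  0.0012]
```

View pics/side4.png

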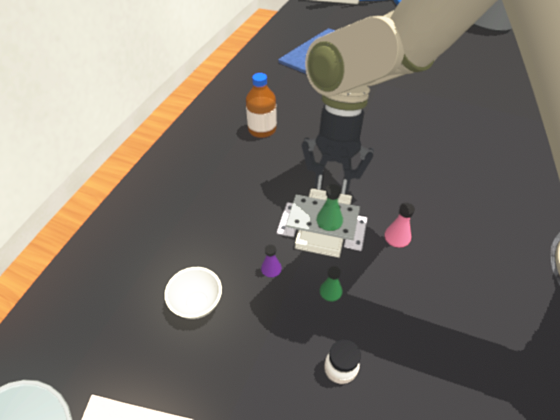

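Side view: the tray's front end shows at (320,243) beyond the rack and its tail at (330,197), with the flask untouched. The front is at about +63 mm, so it needs about 5.5 mm more. After that I'll back off.

send_rows(
  deltas=[
    [[0.0027,0.0001,0.0007,0,0,0,-0.06],[0.0027,0.0001,0.0007,0,0,0,-0.06],[0,0,0,0,0,0,-0.06],[0,0,0,0,0,0,-0.06],[-0.01,0,-0.0026,0,0,0,-0.06],[-0.02,0,-0.0052,0,0,0,-0.06],[-0.03,0,-0.008,0,0,0,-0.06],[-0.03,0,-0.008,0,0,0,-0.06],[-0.02,0,-0.04,0,0,0,-0.06],[-0.02,0,-0.04,0,0,0,-0.06],[0,0,0,0,0,0,-0.06],[0,0,0,0,0,0,-0.06]],
  ],
)

```text
time_s: 7.98
position: [0.572, -0.1484, 0.0954]
tool_rot: [[-0.123, 0.992, -0.034], [0.958, 0.127, 0.258], [0.26, -0.001, -0.966]]
ft_force: [-0.0, -0.6, -0.8]
grip_width: 0.0404
gripper_force: 0.0
```

```bash
python3 look.py 5
python3 - <<'E'
from h import *
d=grab('wrist');save(d,'wrist5.png');P=cloud(d);rk=np.array([.5425,.0877]);a=np.radians(97.2);ex=np.array([np.cos(a),np.sin(a)]);ey=np.array([-ex[1],ex[0]])
r=P.reshape(-1,3);A=(r[:,:2]-rk)@ex;B=(r[:,:2]-rk)@ey;z=r[:,2]
for nm,m in(('tail',(A<-.042)&(A>-.1)),('deck',(abs(A)<.06)&(z>.027)&(z<.036)),('front',(A>.042)&(A<.1))):
    m=m&(abs(B)<.065)&((z>.012)&(z<.021) if nm!='deck' else (z>.027))
    if m.sum()>10: print(nm,m.sum(),np.percentile(A[m],[1,99]).round(4),np.percentile(B[m],[1,99]).round(4),np.median(z[m]).round(4))
s=telemetry.observe();print(s['position'],s['time_s'])
E
```

```text
scene out -x 121 along [-0.0702 -0.0441] lat [-0.0389  0.0408] rect [-57.1   1.3] [26.5 81.2] 0.22
scene out +x 83 along [0.0495 0.0664] lat [-0.0384  0.0404] rect [59.5  1.1] [79.6 16.8] 85.38
scene flask top [0.532  0.095  0.1093]
side out -x 94 along [-0.0702 -0.0525] lat [-0.0389  0.039 ] rect [-61.6  -0. ] [18.6 78.2] 0.37
side out +x 195 along [0.0435 0.0675] lat [-0.0387  0.0409] rect [55.5  0.9] [80.5 24.7] 89.78
side flask top [0.529  0.1001 0.1108]
[ 0.57202297 -0.14739356  0.09512737] 8.125
```

View pics/scene5.png

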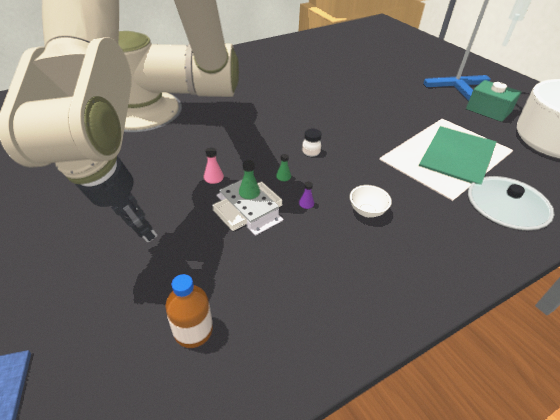

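Scene view: the tray's tail shows at (230,213) and its front at (265,192), either side of the rack. The flask (249,180), bottle, jar and bowl are unmoved. Both cameras put the ends at -70 and +67 mm, so the offset is about 1.5 mm and lateral is about 1 mm. The gripper is clear, so I'm handing in.

```bash
python3 -c "
from rig import env
print(env.close_job())"
```

```text
the job is handed in; nothing more can be done
None
```

The tray is under the rack, about 1.5 mm off centre lengthwise and 1 mm sideways by the last camera measurements, with the flask and other glassware undisturbed and the arm clear. I handed the job in at about 8 s; no verdict came back.

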